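Tip the shot chute to the open jar and flip the valve handle open

ROBOT

A 6-joint arm with a two-finger parallel gripper is mounted at the origin on the work surface. World frame = base frame: x ahead of the robot, y to its left, z up, the work surface at z = 0. Lengths are in mm, angles in rad, forces in N, time in s.
With the tool pointing down it reaches from about 275 to 750 mm from the base axis. Payload 10.2 kg.
Tool frame: the origin (TCP) lies on the centre line of the jaws, within the pads' length; the fingertips stand 17 mm ahead of it and the grasp point (between the pads) lies 2 mm behind it (ctrl.tip_extent is the distance from the TCP to the fingertips, in mm); z points along the fingers, y is the line along which they close (so a half turn about z gives the same grasp; the last joint's range is limited). The gripper opens to 85 mm and grips with 20 to 120 N. Pads are 22 mm wide; open, the fingers measure 114 mm over their backs; the gripper's body (76 mm by 85 mm) begins 54 mm behind the grasp point. The pads swing forward as they close: fully open they stand 13 mm farther back than shut.
Start: joints at [-0.223, 0.313, 1.498, -0, 1.331, -0.223], TCP at [525.006, -0.013, 213.894] pointing down, gripper open.
Joint ranges: [-2.94, 2.94], [-0.97, 2.17], [0.19, 2.56], [-1.23, 4.37], [0.02, 3.11], [-2.88, 2.88]. Speed limits (rad/s): [2.39, 2.39, 3.01, 3.14, 3.14, 3.14].

INTERFACE

Orientations are given as a unit quaternion [w, x, y, z].
In Python, from rig import sensors, capture, ctrl, cut_out, place_of gives the robot as it stands.
- The arm moves only by the shell command python3 -m jog 'ROWS' [FORCE]. ROWS is JSON, a list of rows, each a list of 3 entries, a list of its own where there are three numbers: the shift along the world's x, y, z in mm, then the turn, a rotation vector about the world's x, y, z in degrees, then the closure, from 0 (fully open) to 1 (shut). A call has exactly 8 rows; each row is the pose to reach, as a shift and turn from the pose commanded when the call began; what a row does not reach only later rows make up. A row lasts 1/12 s, in which the tool goes at most 41.7 mm and 7.16 degrees, less where a joint would pass 70% of its speed; a pose out of reach is approached as far as the arm can. A call with a gripper value outside its range is refused whole. The fingers move at their own pace and stop on an object; FORCE is the grip in N (left out, the last holds). Time passes only in rows, so rows that repeat a pose let the fingers close, or fill a call up. It gives the time, the measured TCP pose, the force and the opening at its end, in the units of the state.
- sensors.sense(): the state, without advancing time (a new reading comes with each control period).
- capture(name): name is "scene" or "side" or "wrist"; returns a dict with "color" (400x640x3 uint8, blue, green, red), "z_map" (400x640 float32, mm along the optical axis (not along the pixel's ray), 0 where there is no reading), "camera_matrix" (3x3 intrinsics, pixels), "k1" (the pictures are not rectified: a ray, as slopes to the right and down, at radius r is drawn at 1 + k1 r^2 times it, then the intrinsics apply), "R" (3x3) and "t" (3): a world point X has camera coordinates R X + t. Camera axes: x right, y down, z forward; pixel columns grow to the right and rows downward; lengths in mm; the calibration is good to about 2 mm. A picture is of the moment at which its call begins.
- ctrl.finish_job(): hands the job in, once; it reports no verdict.
Trained networks look in a picture, given as the dict that the camera call returned (one of the last four; its "shot" number tells which), for a name from the list of things; names that differ only in an ending like _2 or _b are one class to them, and where a whole thing is asked for, a point or a joint stands for the part that bears it (a point fixed in the world has none). Each returns a list of dicts, best first, with "p" (0 to 1); they miss things now and then, are a little off and sometimes report something else, mostly with a low value. They report only what shows in the picture. A call takes as long as a camera call.
- cut_out(picture, query): "region" (400x640 bool, what is visible of it) and "box" ([left, top, right, bottom] in pixels, round what is visible of it).
- place_of(picture, query): "centre" ([row, column] in pixels: a listed point, or the origin of a listed thing).
The state is a dict: "time_s": time; "joints": joint angles; "dq": joint speeds; "tau": joint torques, N m; "eef_pos": TCP position; "ee_rot": TCP orientation; "force": force on the tool from outside, world axes, zero at the start; "wrist_torque": the same for the moment, N m; "grip_width": opening from 0.0 (shut) to 1.0 (fully open).
Only numpy, scipy, OpenCV 4.12 (cv2) and the standard library are available. Lean on these libraries where they do the work, as an engineer would, in place of code of your own. Each camera call takes 0.05 s, during which the arm holds its last target. There are 200 camera calls.

TASK

Set the shot dispenser to fill the open glass jar: push down the end of the copper rocking chute over that jar until it rests on its stop, never letting the chute tip down towards the black-capped jar. Then, with the chute down, push the red-knobbed valve handle over the top from the stand's right side (-y) to its left (+y), fully over, and leave both so. Only push with the fingers: grasp and lift nothing, and leave both jars, the brass mass, the test tube and the scoop standing where they are.

Things in the scene. Friction and masses are not known exactly. Their poses are not given: they have to be found in the camera images.
- stand: Fixed dispensing stand. Origin: on the bench, under the funnel's axis; x points away from the robot (yaw up to 0.3 rad either way), y left, z up. Grey base plate 240 x 130 x 12 mm from x -70 to +170 mm. Rod (14 mm) at x +125, 380 mm high. Two uprights at x +-43, 30 mm wide in y, 162 mm high, carry the chute.
- funnel_rim (a point): Centre of the funnel's mouth, on the stand's z axis, 311 mm high. Polished aluminium funnel, 100 mm across the rim, 85 mm high, in a ring 116 mm across at height 292 mm. Below it a brass valve body 34 mm square, 200 to 228 mm high, nozzle down to 193 mm. A fixed brass sleeve 12 mm thick runs from it towards the robot (to stand x -130, height 212 mm) and carries the valve handle.
- chute (a joint): Copper rocking chute: trough along the stand's y, 320 mm long, 60 mm wide inside, walls 18 mm above its floor. Pivots midway about the stand's x axis at height 155 mm. Value: 0 level, positive = left (+y) end down, negative = right (-y) end down; stops at +-0.35 rad. Starts nearly level. Light friction holds it where left (1 to 2 N at an end moves it).
- chute_left (a point): Point on the upper face of the chute's floor, midway between its side walls, 135 mm to the +y side of the pivot along the chute, 25 mm short of its left end; 8 mm above the pivot line when level. Moves with the chute.
- chute_right (a point): The same point at the chute's right end, 135 mm to the -y side of the pivot.
- valve (a joint): Valve handle: 10 mm steel rod with a red ball knob, swinging in the stand's y-z plane about a pivot along the stand's x axis. Value: 0 straight up, negative = leaning right (-y, closed, as it starts), positive = leaning left (+y, open); stops at +-0.65 rad. 1 N at the knob moves it; past about 0.35 rad beyond upright its weight carries it to the stop.
- valve_knob (a point): Centre of the red ball knob (26 mm); moves with the handle.
- valve_pivot (a point): Fixed: where the handle's rod meets its pivot axis, 140 mm from the funnel axis towards the robot (stand x -140), at height 212. The knob is at 70 mm from here.
- jar_open: Open, empty glass jar, 72 mm across, 75 mm high, loose, under one end of the chute (about 170 mm to the left or right of the funnel axis, either may be). Origin: centre of its underside. Must not be moved.
- jar_capped: Glass jar with dark lead shot and a black cap, 72 mm across, 75 mm high, loose, under the chute's other end. Origin: centre of its underside. Must not be moved.
- brass_mass: Brass cylindrical mass, 40 mm across, 60 mm high, loose, standing. Origin: centre of its underside. Must not be moved.
- test_tube: Cork-stoppered glass test tube fixed upright in a wooden block 60 x 60 x 30 mm, 126 mm high in all, loose. Origin: centre of its underside. Must not be moved.
- scoop: Green tin scoop with a dark wooden handle lying on the bench between robot and stand; tray 100 x 60 x 26 mm along its +x, handle 90 mm long along its -x. Origin: on the bench at the tray's closed end. Must not be moved.

How it is judged:
By the outcome, as a careful person would: the job done as asked, in the order asked, and still so for the second after the job is handed in, with the robot touching nothing.
It also fails if it takes over 42 s, if anything falls off the work surface, if the arm or the gripper's body presses on something with over 40 N, if the wrist force passes 120 N, or if a joint passes its speed limit or range.

## Working session

There is one attempt and no reset: what is moved stays moved. The work goes in short steps, Python scripts to look and compute and a shell command to move; the robot and the scene stay as the last step left them, time stands still between calls to the robot, and variables do not carry over. Pictures are saved under pics/ and viewed, on a budget of 10 in all, crops included, one or two more only if the job needs it, and the job is handed in when it is done.

```bash
mkdir -p pics; cat > h.py <<'E'
import numpy as np, cv2
from rig import sensors, capture, ctrl, cut_out, place_of
def ray(p,rc):
    K=p["camera_matrix"];k=p["k1"]
    d=np.array([(rc[1]-K[0,2])/K[0,0],(rc[0]-K[1,2])/K[1,1]]);u=d.copy()
    for _ in range(20): u=d/(1+k*(u@u))
    return np.array([u[0],u[1],1.])
def w(p,rc,z): return p["R"].T@(ray(p,rc)*z-p["t"])
def at_h(p,rc,h):
    c=-p["R"].T@p["t"]; d=p["R"].T@ray(p,rc); return c+d*(h-c[2])/d[2]
def proj(p,X):
    q=p["R"]@np.array(X,float)+p["t"];s=q[:2]/q[2];s=s*(1+p["k1"]*(s@s));K=p["camera_matrix"]
    return [K[1,1]*s[1]+K[1,2],K[0,0]*s[0]+K[0,2]]
def tri(o):
    A=np.zeros((3,3));b=np.zeros(3)
    for p,rc in o:
        c=-p["R"].T@p["t"];d=p["R"].T@ray(p,rc);d/=np.linalg.norm(d);M=np.eye(3)-np.outer(d,d);A+=M;b+=M@c
    return np.linalg.solve(A,b)
E
cat > look.py <<'E'
from h import *
import sys
np.set_printoptions(precision=1,suppress=True)
a=capture("scene");b=capture("side")
for n in sys.argv[2:]:
    o=[]
    for p in (a,b):
        r=place_of(p,n)
        if r:
            rc=r[0]["centre"];i,j=int(round(rc[0])),int(round(rc[1]));z=p["z_map"][min(max(i,0),399),min(max(j,0),639)]
            print(n,round(r[0]["p"],2),np.array(rc),"depth pt",w(p,rc,z) if z else None, "bench",at_h(p,rc,0))
            if r[0]["p"]>.3:o.append((p,rc))
    if len(o)==2:print("   tri",tri(o))
cv2.imwrite(f"pics/{sys.argv[1]}a.png",a["color"]);cv2.imwrite(f"pics/{sys.argv[1]}b.png",b["color"])
E
python3 look.py 1 stand funnel_rim chute_left chute_right valve_knob valve_pivot jar_open jar_capped brass_mass test_tube scoop
```

```text
stand 0.89 [284.  342.6] depth pt [618.8 -69.4  12.2] bench [613.2 -64.2   0. ]
stand 0.72 [256.9 354.7] depth pt [602.1 -77.2  12.2] bench [611.1 -71.2  -0. ]
   tri [613.2 -66.9  -1.7]
funnel_rim 0.57 [200.6 347.7] depth pt [594.1 -41.4 277.6] bench [402.3 140.2   0. ]
funnel_rim 0.9 [161.  366.9] depth pt [646.8 -45.9 274.1] bench [973.2 170.7   0. ]
   tri [614.2 -63.8 303.9]
chute_left 0.97 [221.6 395.7] depth pt [635.9  79.8 156.6] bench [554.6 191.2   0. ]
chute_left 0.72 [175.2 325.1] depth pt [568.3   7.5 247.7] bench [814.2 217.7   0. ]
   tri [643.2  70.5 171.6]
chute_right 0.68 [268.1 291.3] depth pt [ 589.1 -193.2  167.1] bench [ 490.3 -136.     0. ]
chute_right 0.73 [241.2 400.4] depth pt [ 592.1 -194.3  165.9] bench [ 742.  -123.8    0. ]
   tri [ 590.1 -194.5  168.4]
valve_knob 0.71 [180.4 301.6] depth pt [482.1 -77.4 276.1] bench [241.3  86.4   0. ]
valve_knob 0.56 [205.1 322.5] depth pt [465.9 -77.2 275.8] bench [701.1 125.2   0. ]
   tri [473.6 -71.1 266.6]
valve_pivot 0.96 [190.4 321. ] depth pt [487.  -27.8 216.8] bench [316.1 105.5   0. ]
valve_pivot 0.87 [214.5
[... 388 characters left out ...]
8 [296.9 394.4] depth pt [ 544.4 -233.1   51.4] bench [ 580.5 -217.2    0. ]
   tri [ 573.1 -221.8   10.3]
brass_mass 0.54 [273.7 228.9] depth pt [ 417.  -276.5   24.2] bench [ 400.2 -271.9    0. ]
brass_mass 0.68 [366.6 367.3] depth pt [ 384.2 -284.2   31.5] bench [ 399.3 -276.8    0. ]
   tri [ 399.9 -274.1   -1. ]
test_tube 0.59 [181.6 363.5] depth pt [588.    7.8 297.8] bench [372.2 234.1   0. ]
test_tube 0.85 [238.3 211.4] depth pt [376.8 221.9  27.7] bench [389.8 246.4   0. ]
   tri [381.5 227.1  15.9]
scoop 0.61 [217.5 313.8] depth pt [405.6   7.3  22.6] bench [389.6  19.    0. ]
scoop 0.61 [287.1 272.1] depth pt [395.5   9.3   1.3] bench [396.1  10.    0. ]
   tri [394.6  11.9   4.7]
```

View pics/1a.png

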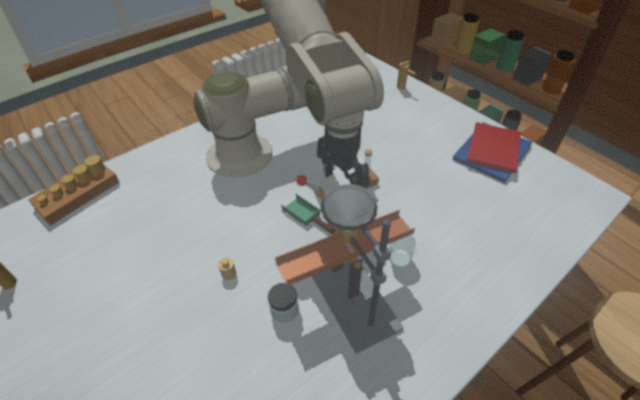

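View pics/1b.png

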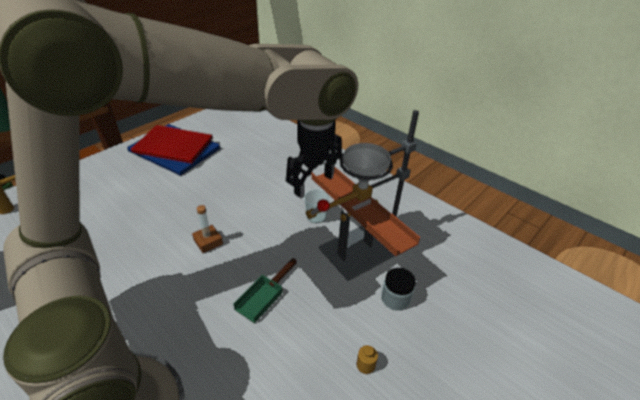

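```bash
cat > fit.py <<'E'
from h import *
from scipy.optimize import least_squares
import sys
np.set_printoptions(precision=3,suppress=True)
a=capture("scene");b=capture("side")
o=[]
for p in (a,b):
    for n in ("stand","funnel_rim","chute_left","chute_right","valve_knob","valve_pivot"):
        r=place_of(p,n)
        if r and r[0]["p"]>.3:o.append((p,n,np.array(r[0]["centre"])))
def pts(v):
    x,y,f,c,q=v;X=np.array([np.cos(f),np.sin(f),0]);Y=np.array([-np.sin(f),np.cos(f),0]);Z=np.array([0,0,1]);O=np.array([x,y,0])
    P=lambda s:O+155*Z+s*135*(np.cos(c)*Y-np.sin(c)*Z)+8*(np.cos(c)*Z+np.sin(c)*Y)
    V=O-140*X+212*Z
    return dict(stand=O,funnel_rim=O+311*Z,chute_left=P(1),chute_right=P(-1),valve_pivot=V,valve_knob=V+70*(np.sin(q)*Y+np.cos(q)*Z))
def res(v):
    P=pts(v);return np.concatenate([np.array(proj(p,P[n]))-c for p,n,c in o])
s=least_squares(res,[614,-66,-.22,0,-.6],loss="soft_l1",f_scale=2,x_scale=[10,10,.1,.1,.1])
print(s.x)
for (p,n,c),e in zip(o,s.fun.reshape(-1,2)):print(n,e.round(1),end="; ")
print()
for n,P in pts(s.x).items():print(n,P.round(1))
if len(sys.argv)>1:
    cv2.imwrite(f"pics/{sys.argv[1]}a.png",a["color"]);cv2.imwrite(f"pics/{sys.argv[1]}b.png",b["color"])
E
python3 fit.py
```

```text
[617.836 -61.63   -0.226   0.04   -0.616]
stand [0.  0.2]; funnel_rim [ 0.8 -0.6]; chute_left [-0.6 -1.3]; chute_right [-0.7  0.6]; valve_knob [ 0.6 -2.6]; valve_pivot [-0.5  0.7]; stand [-0.9 -0.5]; funnel_rim [-5.1 -1.9]; chute_left [0.3 2.2]; chute_right [0.5 0.8]; valve_knob [-0.8 -2.8]; valve_pivot [-0.2  3.3]; 
stand [617.8 -61.6   0. ]
funnel_rim [617.8 -61.6 311. ]
chute_left [648.1  70.2 157.6]
chute_right [ 587.7 -192.8  168.4]
valve_pivot [481.4 -30.3 212. ]
valve_knob [472.3 -69.7 269.1]
```

```bash
python3 -m jog '[[[0,35,5],[0,0,-6],1],[[0,70,10],[0,0,-13],1],[[30,70,10],[0,0,-13],1],[[60,70,10],[0,0,-13],1],[[90,70,10],[0,0,-13],1],[[123,70,10],[0,0,-13],1],[[123,70,10],[0,0,-13],1],[[123,70,10],[0,0,-13],1]]' 20; python3 fit.py 2
```

```text
time_s: 2.57
eef_pos: [648.5, 69.9, 222.2]
ee_rot: [-0.001, 0.783, 0.622, -0.001]
force: [-0.9, 0.4, 0.9]
grip_width: -0.001
[618.453 -58.693  -0.232   0.029  -0.706]
stand [-2.3  0.2]; funnel_rim [ 0.4 -0.1]; chute_left [1.7 1.1]; chute_right [ 47.7 -19.4]; valve_knob [ 0.2 -2.4]; valve_pivot [-0.6  1.9]; stand [-2.4 -2.8]; funnel_rim [-4.9 -1.7]; chute_left [ 2. -0.]; chute_right [ 0.4 -0.3]; valve_knob [-0.9 -0.7]; valve_pivot [1.3 3. ]; 
stand [618.5 -58.7   0. ]
funnel_rim [618.5 -58.7 311. ]
chute_left [649.5  72.9 159.1]
chute_right [ 587.5 -189.8  166.8]
valve_pivot [482.2 -26.5 212. ]
valve_knob [471.8 -70.8 265.3]
```

View pics/2b.png

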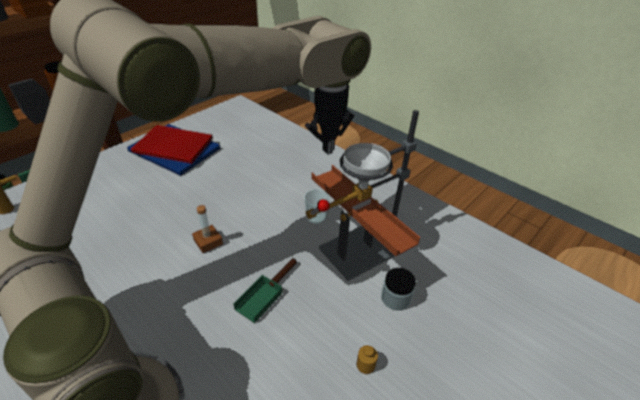

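The side view shows the closed fingertips at about (328,148), above the chute's left end (315,175) and clear of the funnel (366,155). The fit still agrees, so I'm pushing down.

```bash
python3 -m jog '[[[0,0,-20],[0,0,0],1],[[0,0,-35],[0,0,0],1],[[0,0,-45],[0,0,0],1],[[0,0,-53],[0,0,0],1],[[0,0,-61],[0,0,0],1],[[0,0,-69],[0,0,0],1],[[0,0,-76],[0,0,0],1],[[0,0,-78],[0,0,0],1]]'; python3 -m jog '[[[0,0,-1],[0,0,0],1],[[0,0,-2],[0,0,0],1],[[0,0,-3],[0,0,0],1],[[0,0,-4],[0,0,0],1],[[0,0,-5],[0,0,0],1],[[0,0,-6],[0,0,0],1],[[0,0,-6],[0,0,0],1],[[0,0,-6],[0,0,0],1]]'; python3 fit.py
```

```text
time_s: 3.93
eef_pos: [647.7, 70.0, 144.7]
ee_rot: [-0.0, 0.783, 0.623, -0.001]
force: [-0.3, 0.2, -0.1]
grip_width: 0.002
time_s: 4.6
eef_pos: [648.0, 70.0, 139.9]
ee_rot: [-0.0, 0.783, 0.623, -0.0]
force: [-0.7, 0.4, 0.3]
grip_width: 0.0
[618.274 -59.854  -0.215   0.019  -0.647]
stand [ 1.7 -1.8]; funnel_rim [ 1.1 -1.2]; chute_left [-1.1  1.8]; chute_right [-2.1  1.1]; valve_knob [ 0.8 -3.2]; valve_pivot [-0.2  0.9]; stand [-0.6 -1.6]; funnel_rim [-4.4  0.9]; chute_left [ 2.5 -2.2]; chute_right [4.4 0.7]; valve_knob [-1.6 -1. ]; valve_pivot [-1.5  2.1]; 
stand [618.3 -59.9   0. ]
funnel_rim [618.3 -59.9 311. ]
chute_left [647.   72.2 160.5]
chute_right [ 589.6 -191.6  165.5]
valve_pivot [481.5 -30.  212. ]
valve_knob [472.5 -71.3 267.8]
```

```bash
python3 - <<'E'
from h import *
a=capture("scene");b=capture("side")
A=cv2.resize(a["color"][120:280,260:440],None,fx=2.2,fy=2.2,interpolation=2);B=cv2.resize(b["color"][80:240,260:440],None,fx=2.2,fy=2.2,interpolation=2)
cv2.imwrite("pics/3.png",np.hstack([A,B]))
for p in(a,b):
  print(proj(p,[648,70,123]),proj(p,[648,70,160]))
E
```

```text
[np.float64(235.51270937452927), np.float64(394.8834147413085)] [np.float64(225.69881174941463), np.float64(396.720646093949)]
[np.float64(189.54980032735165), np.float64(326.0031343181836)] [np.float64(178.43913402938836), np.float64(326.61384619299884)]
```

View pics/3.png

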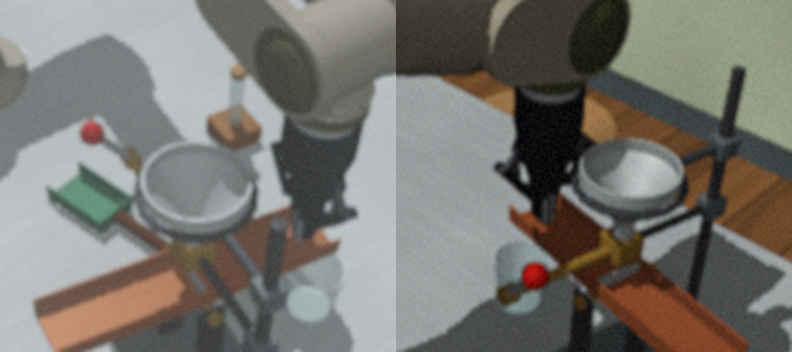

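```bash
python3 - <<'E'
from h import *
np.set_printoptions(precision=1,suppress=True)
X=np.array([.976,-.22,0]);Y=np.array([.22,.976,0]);O=np.array([618,-60.5,0])
for c in("scene","side"):
  p=capture(c)
  r=cut_out(p,"chute")[0];m=r["region"];print(c,r["p"],r["box"])
  i,j=np.nonzero(m);P=np.array([w(p,(a,b),p["z_map"][a,b]) for a,b in zip(i,j) if p["z_map"][a,b]>0])-O
  x,y=P@X,P@Y
  for s in range(-160,160,20):
    k=(abs(y-s)<6)&(abs(x)<20)
    if k.sum()>3:print(s,k.sum(),np.percentile(P[k,2],[10,50,90]))
E
```

```text
scene 0.74 [279.0, 213.6, 411.9, 285.2]
-160 48 [168.1 169.9 171.3]
-140 89 [168.2 169.4 170.5]
-120 81 [166.5 168.  169.8]
-100 83 [164.8 166.5 168.4]
-80 82 [163.9 165.  166.6]
-60 79 [162.7 164.3 165.9]
-40 74 [161.9 163.1 164.4]
-20 78 [160.9 162.7 164.3]
0 53 [160.2 163.5 173.5]
40 68 [157.7 159.5 160.9]
80 52 [156.2 157.6 158.8]
100 16 [155.6 156.9 158.2]
120 41 [154.5 155.9 157.2]
140 20 [152.8 154.9 155.9]
side 0.92 [311.0, 171.2, 419.7, 257.1]
-160 60 [167.  169.3 170.8]
-140 67 [167.2 168.7 170. ]
-120 63 [166.1 168.  169. ]
-100 59 [165.2 166.8 168.2]
-80 59 [164.5 165.7 167.2]
-60 56 [163.6 165.1 166.2]
-40 51 [163.1 164.3 165.7]
-20 53 [161.8 163.1 164.7]
0 77 [162.3 168.8 174.6]
20 42 [159.6 161.3 162.7]
40 5 [158.7 159.5 159.8]
60 38 [158.3 159.5 160.6]
80 43 [156.9 158.4 159.5]
100 37 [156.1 157.2 158.6]
120 46 [155.6 157.  161.3]
140 10 [154.  154.8 155.7]
```

```bash
python3 - <<'E'
from h import *
np.set_printoptions(precision=1,suppress=True)
X=np.array([.976,-.22,0]);Y=np.array([.22,.976,0]);O=np.array([618,-60.5,0])
s=sensors.sense();print(s["eef_pos"],s["force"],s["grip_width"],s["joints"],ctrl.tip_extent,s["time_s"])
for c in("scene","side"):
  p=capture(c)
  P=np.array([w(p,(a,b),p["z_map"][a,b]) for a in range(120,245) for b in range(300,430) if p["z_map"][a,b]>0])-O
  x,y,z=P@X,P@Y,P[:,2]
  for h in range(80,280,10):
    k=(abs(z-h)<5)&(abs(x)<70)&(y>85)&(y<200)
    if k.sum():print(c,h,k.sum(),"x",np.percentile(x[k],[5,50,95]),"y",np.percentile(y[k],[5,50,95]))
p=capture("wrist");cv2.imwrite("pics/4.png",np.hstack([cv2.resize(p["color"],(400,250)),cv2.resize(capture("side")["color"][120:220,260:420],(400,250))]))
E
```

```text
[648.   70.  139.9] [-0.4  0.1  0. ] -0.0027224162408884325 [-0.1  0.7  1.2 -0.   1.3  0.2] 17.0 5.6
scene 80 2 x [13.8 14.7 15.6] y [195.4 196.4 197.5]
scene 150 79 x [-14.   14.9  35.2] y [ 96.9 135.5 156.6]
scene 160 255 x [-28.6   8.1  35.7] y [ 87.1 114.1 149.6]
scene 170 172 x [-29.7  14.2  35.9] y [ 88.7 122.2 149.1]
scene 180 41 x [-28.6   7.1  34.4] y [ 89.7 123.3 133.4]
scene 190 21 x [-3.2  6.7 15.7] y [122.4 123.6 127.2]
scene 200 32 x [-21.6   1.6  15.3] y [120.5 121.7 126.3]
scene 210 93 x [-30.8  14.4  33.3] y [120.4 122.2 140.5]
scene 220 69 x [-40.   15.9  41.7] y [116.4 122.1 141.7]
scene 230 91 x [-46.5  -3.8  49.7] y [116.5 121.5 126. ]
scene 240 98 x [-52.3  13.6  61.7] y [116.2 122.  133. ]
scene 250 160 x [-53.7  43.   61.4] y [114.4 125.2 140.7]
scene 260 94 x [ 2.3 28.8 46.2] y [114.  122.6 137.5]
scene 270 52 x [24.1 37.8 41. ] y [122.2 125.3 140.4]
side 80 10 x [-37.3   6.6  23.3] y [147.9 187.6 197.8]
side 150 26 x [-31.7 -11.9  30.6] y [118.5 139.3 159. ]
side 160 314 x [-31.8   3.8  31.9] y [ 88.  113.9 147.2]
side 170 148 x [-32.6  -7.7  32.8] y [ 89.2 123.6 148.6]
side 180 52 x [-31.5  -7.8  32.9] y [ 90.  124.  138.7]
side 190 34 x [-14.3  -4.5   9.4] y [121.8 125.5 133.7]
side 200 39 x [-24.6  -1.4  22.9] y [120.2 122.7 127.5]
side 210 91 x [-31.5  -9.6  26.4] y [120.2 123.3 142.2]
side 220 59 x [-39.7 -14.5  32. ] y [117.6 122.7 144.4]
side 230 95 x [-46.9  -5.9  39. ] y [116.3 122.4 132.7]
side 240 111 x [-57.1  -8.3  46. ] y [116.3 122.5 130.4]
side 250 154 x [-60.8 -24.1  55. ] y [114.9 125.1 140.4]
side 260 144 x [-44.3 -12.1  33.7] y [113.7 122.7 135.8]
side 270 67 x [-41.1 -31.   25.1] y [121.6 124.2 140. ]
```

View pics/4.png

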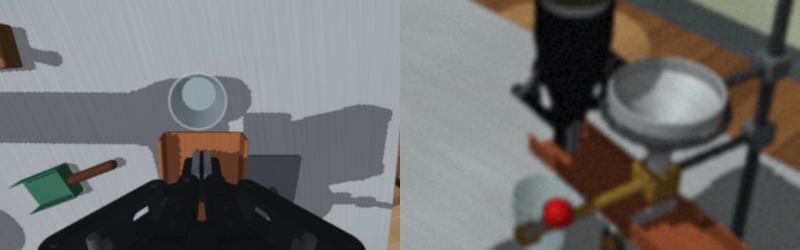

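The point clouds put the fingers inside the trough at stand y of about 134, centred as intended. The fingertips look about 30 mm higher than the reported TCP implies, and the chute is still at about 0.04 rad. I'll go down in small steps and watch the force and the chute angle.

```bash
cat > ang.py <<'E'
from h import *
X=np.array([.976,-.22,0]);Y=np.array([.22,.976,0]);O=np.array([618,-60.5,0])
s=sensors.sense();print("t",s["time_s"],"z",s["eef_pos"],"F",s["force"])
for c in("scene","side"):
  p=capture(c);r=cut_out(p,"chute")
  P=np.array([w(p,(a,b),p["z_map"][a,b]) for a,b in zip(*np.nonzero(r[0]["region"])) if p["z_map"][a,b]>0])-O
  x,y=P@X,P@Y;k=(abs(x)<20)&(abs(y)<160)&((y<-40))
  q=np.polyfit(y[k],P[k,2],1);print(c,"chute angle",-np.arctan(q[0]).round(3),"h0",q[1].round(1))
  q=place_of(p,"valve_knob")
  if q: print("knob px",q[0]["p"],q[0]["centre"])
  d=p["z_map"];F=np.array([w(p,(a,b),d[a,b]) for a in range(90,260) for b in range(280,440) if d[a,b]>0 and p["color"][a,b].max()<60])-O
  fx,fy=F@X,F@Y;k=(abs(fx)<16)&(abs(fy-134)<22);print("dark pts near tool: zmin pct",np.percentile(F[k,2],[1,5,20,50]) if k.sum() else None)
E
python3 ang.py; python3 -m jog '[[[0,0,-2],[0,0,0],1],[[0,0,-4],[0,0,0],1],[[0,0,-6],[0,0,0],1],[[0,0,-8],[0,0,0],1],[[0,0,-10],[0,0,0],1],[[0,0,-10],[0,0,0],1],[[0,0,-10],[0,0,0],1],[[0,0,-10],[0,0,0],1]]'; python3 ang.py
```

```text
t 5.8 z [647.99090402  69.97848152 139.87411847] F [ 0.13032665  0.52542136 -0.1405392 ]
scene chute angle 0.061 h0 160.6
knob px 0.65 [178.7, 303.0]
dark pts near tool: zmin pct [177.93278146 202.49103332 217.68753672 232.96817072]
side chute angle 0.046 h0 162.3
knob px 0.76 [207.0, 325.0]
dark pts near tool: zmin pct [156.28614508 166.71039509 185.01436656 221.14072394]
time_s: 6.77
eef_pos: [648.0, 70.0, 129.8]
ee_rot: [-0.0, 0.783, 0.623, -0.0]
force: [0.0, 0.5, -0.9]
grip_width: 0.004
t 6.7667 z [647.95753647  70.0483083  129.83686271] F [ 0.00408481  0.45791667 -0.87550424]
scene chute angle 0.148 h0 160.1
knob px 0.78 [179.7, 299.8]
dark pts near tool: zmin pct [169.42559566 192.77326786 213.33447884 225.9608157 ]
side chute angle 0.128 h0 162.2
knob px 0.5 [207.3, 323.4]
dark pts near tool: zmin pct [145.63496233 154.50830318 173.42929564 207.9812932 ]
```

It is in contact now: 10 mm down took the chute from about 0.05 to 0.14 rad. That puts the real fingertip height about 33 mm above the reported one. The stop should be about 27 mm further down.

```bash
python3 -m jog '[[[0,0,-4],[0,0,0],1],[[0,0,-8],[0,0,0],1],[[0,0,-12],[0,0,0],1],[[0,0,-16],[0,0,0],1],[[0,0,-20],[0,0,0],1],[[0,0,-22],[0,0,0],1],[[0,0,-22],[0,0,0],1],[[0,0,-22],[0,0,0],1]]'; python3 ang.py
```

```text
time_s: 7.73
eef_pos: [648.0, 70.1, 107.7]
ee_rot: [-0.0, 0.783, 0.623, -0.0]
force: [-0.4, 1.4, -0.1]
grip_width: 0.001
t 7.7333 z [647.95141836  70.05674268 107.72997939] F [-0.44263311  1.39458423 -0.05771562]
scene chute angle 0.31 h0 160.6
knob px 0.72 [183.5, 303.0]
dark pts near tool: zmin pct [145.7645318  168.54602779 181.74074097 200.72645152]
side chute angle 0.295 h0 162.6
knob px 0.68 [157.7, 365.8]
dark pts near tool: zmin pct [123.66573175 132.05972458 151.67585164 187.63745319]
```

```bash
python3 -m jog '[[[0,0,-1],[0,0,0],1],[[0,0,-2],[0,0,0],1],[[0,0,-3],[0,0,0],1],[[0,0,-4],[0,0,0],1],[[0,0,-5],[0,0,0],1],[[0,0,-6],[0,0,0],1],[[0,0,-6],[0,0,0],1],[[0,0,-6],[0,0,0],1]]'; python3 ang.py
```

```text
time_s: 8.7
eef_pos: [647.9, 70.0, 101.7]
ee_rot: [-0.0, 0.783, 0.623, -0.0]
force: [0.7, 0.3, 0.8]
grip_width: 0.002
t 8.7 z [647.93363842  70.03643273 101.74251073] F [0.72705327 0.30145666 0.79387256]
scene chute angle 0.345 h0 160.8
knob px 0.72 [177.8, 302.5]
dark pts near tool: zmin pct [137.96333759 145.39132274 179.01934835 195.58883262]
side chute angle 0.335 h0 162.4
knob px 0.61 [204.6, 323.6]
dark pts near tool: zmin pct [118.6835582  123.00257256 143.97704247 179.29731595]
```

```bash
python3 -m jog '[[[0,0,-0.5],[0,0,0],1],[[0,0,-1],[0,0,0],1],[[0,0,-1.5],[0,0,0],1],[[0,0,-1.5],[0,0,0],1],[[0,0,-2],[0,0,0],1],[[0,0,-2],[0,0,0],1],[[0,0,-2],[0,0,0],1],[[0,0,-2],[0,0,0],1]]'; python3 ang.py
```

```text
time_s: 9.67
eef_pos: [648.0, 70.0, 99.9]
ee_rot: [-0.0, 0.783, 0.623, 0.0]
force: [0.3, 0.5, 0.1]
grip_width: -0.003
t 9.6667 z [648.01155526  69.9860936   99.86120895] F [0.33743796 0.49763529 0.10393452]
scene chute angle 0.358 h0 160.7
knob px 0.62 [180.3, 304.6]
dark pts near tool: zmin pct [138.87185591 161.09533203 180.25821764 194.41597171]
side chute angle 0.349 h0 162.4
knob px 0.81 [206.7, 321.7]
dark pts near tool: zmin pct [116.70758532 120.3229153  141.93356554 176.04433494]
```

```bash
python3 -m jog '[[[0,0,-0.5],[0,0,0],1],[[0,0,-1],[0,0,0],1],[[0,0,-1.5],[0,0,0],1],[[0,0,-1.5],[0,0,0],1],[[0,0,-1.5],[0,0,0],1],[[0,0,-1.5],[0,0,0],1],[[0,0,-1.5],[0,0,0],1],[[0,0,-1.5],[0,0,0],1]]'; python3 ang.py
```

```text
time_s: 10.63
eef_pos: [648.1, 69.9, 99.3]
ee_rot: [0.0, 0.783, 0.623, 0.0]
force: [-2.3, -0.3, 6.9]
grip_width: -0.001
t 10.6333 z [648.14750244  69.93601611  99.31157945] F [-2.34487726 -0.27437091  6.87847015]
scene chute angle 0.357 h0 161.0
knob px 0.63 [182.3, 303.7]
dark pts near tool: zmin pct [151.03157474 166.3616037  180.48726121 193.62891051]
side chute angle 0.346 h0 162.7
knob px 0.74 [203.1, 323.0]
dark pts near tool: zmin pct [117.22763402 120.84479721 141.0830329  176.07287347]
```

The chute is on its stop: 7 N reaction and a visual angle of about 0.35 rad. Next I lift clear, go back in x first, then cross to the handle's right side above everything.

```bash
python3 -m jog '[[[0,0,20],[0,0,0],1],[[0,0,60],[0,0,0],1],[[0,0,100],[0,0,0],1],[[0,0,140],[0,0,0],1],[[0,0,180],[0,0,0],1],[[0,0,215],[0,0,0],1],[[0,0,215],[0,0,0],1],[[0,0,215],[0,0,0],1]]'; python3 -m jog '[[[-40,0,0],[0,0,0],1],[[-80,0,0],[0,0,0],1],[[-120,0,0],[0,0,0],1],[[-160,0,0],[0,0,0],1],[[-187,-15,0],[0,0,0],1],[[-187,-50,0],[0,0,0],1],[[-187,-85,0],[0,0,0],1],[[-187,-85,0],[0,0,0],1]]'; python3 -m jog '[[[0,-35,0],[0,0,0],1],[[0,-70,0],[0,0,0],1],[[0,-103,0],[0,0,0],1],[[0,-103,0],[0,0,0],1],[[0,-103,0],[0,0,0],1],[[0,-103,0],[0,0,0],1],[[0,-103,0],[0,0,0],1],[[0,-103,0],[0,0,0],1]]';  python3 ang.py; python3 - <<'E'
from h import *
p=capture("side");q=capture("scene")
cv2.imwrite("pics/5.png",np.hstack([cv2.resize(q["color"][80:290,230:440],(400,400)),cv2.resize(p["color"][60:270,240:450],(400,400))]))
E
```

```text
time_s: 11.6
eef_pos: [648.4, 70.0, 315.0]
ee_rot: [0.001, 0.783, 0.623, 0.001]
force: [0.2, -0.4, -2.0]
grip_width: -0.001
time_s: 12.27
eef_pos: [460.1, -19.0, 311.7]
ee_rot: [-0.001, 0.784, 0.621, -0.001]
force: [-0.2, 1.2, -0.7]
grip_width: 0.002
time_s: 12.93
eef_pos: [461.0, -117.0, 313.2]
ee_rot: [-0.0, 0.782, 0.623, 0.0]
force: [0.4, 0.5, -1.0]
grip_width: 0.002
t 12.9333 z [ 461.01971578 -116.9583742   313.23271496] F [ 0.35189246  0.53325738 -1.00750705]
scene chute angle 0.359 h0 160.8
knob px 0.77 [180.9, 300.8]
dark pts near tool: zmin pct None
side chute angle 0.348 h0 162.5
knob px 0.57 [207.1, 325.5]
dark pts near tool: zmin pct None
```

View pics/5.png

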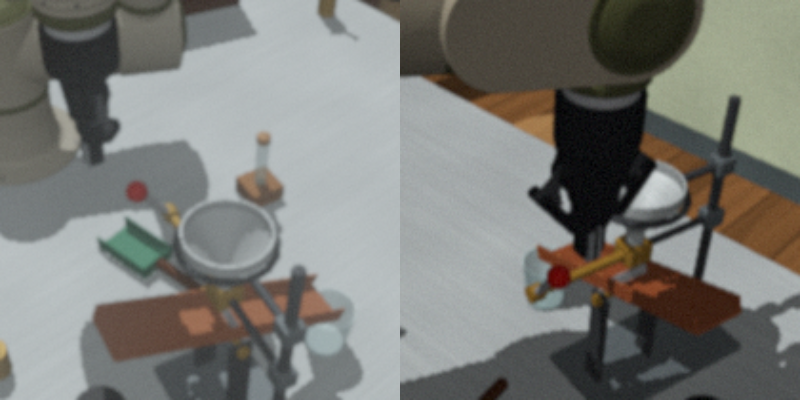

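The chute stays down at about 0.35 rad. The tips show at about scene (164,280) and side (194,338) in row, column. I'll triangulate them to get the true tip height.

```bash
python3 - <<'E'
from h import *
a=capture("scene");b=capture("side")
print(tri([(a,(164,280.4)),(b,(194,338))]))
for h in(296,332):print(h,proj(a,[461,-117,h]),proj(b,[461,-117,h]))
E
python3 fit.py
```

```text
[ 462.06685844 -115.0651247   330.33870919]
296 [np.float64(176.6612100330548), np.float64(280.4677006341682)] [np.float64(208.29550912816012), np.float64(336.83786960865575)]
332 [np.float64(164.0244459775154), np.float64(278.9091787775169)] [np.float64(193.51257931194183), np.float64(338.03193946571685)]
[618.48  -60.862  -0.211   0.344  -0.865]
stand [-1.8 -0. ]; funnel_rim [-1.2 -1.5]; chute_left [0.9 0.6]; chute_right [ 63.4 -23.5]; valve_knob [-70.9   3.7]; stand [-2.6 -1.3]; funnel_rim [-2.9  1.5]; chute_left [ 1.3 -0.9]; chute_right [-1.3 -0.3]; valve_knob [5.7 1.6]; valve_pivot [-1.  -0.1]; 
stand [618.5 -60.9   0. ]
funnel_rim [618.5 -60.9 311. ]
chute_left [645.7  66.  117. ]
chute_right [ 592.4 -182.5  208. ]
valve_pivot [481.6 -31.5 212. ]
valve_knob [470.4 -83.6 257.4]
```

Triangulation confirms it: x and y are right, and the tips are truly at 330 mm, so true tip height is TCP z + 17. I'll descend 80 mm to a true tip height of 250, then push along the stand's +y.

```bash
python3 -m jog '[[[0,0,-20],[0,0,0],1],[[0,0,-45],[0,0,0],1],[[0,0,-70],[0,0,0],1],[[0,0,-80],[0,0,0],1],[[2,8,-80],[0,0,0],1],[[4,16,-80],[0,0,0],1],[[5,22,-80],[0,0,0],1],[[7,30,-80],[0,0,0],1]]'; python3 -m jog '[[[2,8,0],[0,0,0],1],[[4,16,0],[0,0,0],1],[[5,24,0],[0,0,0],1],[[7,32,0],[0,0,0],1],[[9,40,0],[0,0,0],1],[[11,48,0],[0,0,0],1],[[12,54,0],[0,0,0],1],[[13,58,0],[0,0,0],1]]';  python3 ang.py; python3 - <<'E'
from h import *
p=capture("side");q=capture("scene")
cv2.imwrite("pics/6.png",np.hstack([cv2.resize(q["color"][80:290,230:440],(400,400)),cv2.resize(p["color"][60:270,240:450],(400,400))]))
E
```

```text
time_s: 14.8
eef_pos: [468.8, -87.9, 235.1]
ee_rot: [0.002, 0.783, 0.623, 0.0]
force: [-0.5, -1.8, 1.9]
grip_width: -0.003
time_s: 15.47
eef_pos: [481.1, -29.1, 233.3]
ee_rot: [-0.0, 0.782, 0.623, 0.0]
force: [0.3, -0.2, -0.5]
grip_width: 0.002
t 15.4667 z [481.09044223 -29.10446262 233.33426362] F [ 0.26675585 -0.19891619 -0.48109726]
scene chute angle 0.359 h0 160.8
knob px 0.5 [166.6, 329.4]
dark pts near tool: zmin pct None
side chute angle 0.348 h0 162.6
dark pts near tool: zmin pct None
```

View pics/6.png

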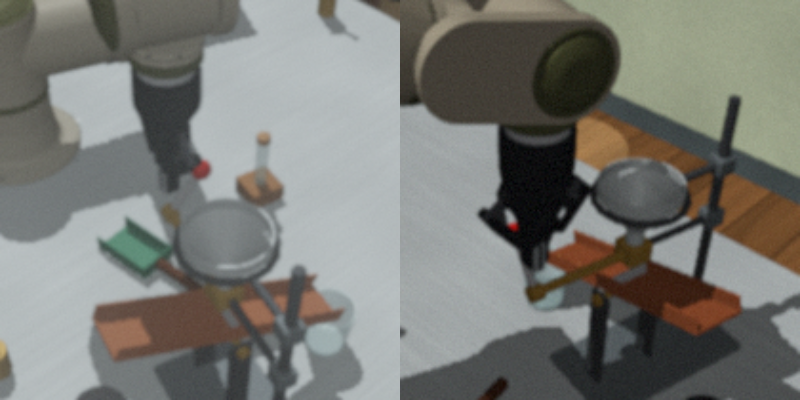

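The handle is past upright: the knob is at scene crop (202,170), on the left of the fingers, and the chute is unchanged. I'll keep pushing towards its stop.

```bash
python3 -m jog '[[[1,4,0],[0,0,0],1],[[2,8,0],[0,0,0],1],[[3,12,0],[0,0,0],1],[[3,14,0],[0,0,0],1],[[4,16,0],[0,0,0],1],[[4,16,0],[0,0,0],1],[[4,16,0],[0,0,0],1],[[4,16,0],[0,0,0],1]]'; python3 fit.py 7
```

```text
time_s: 16.53
eef_pos: [484.4, -15.7, 233.5]
ee_rot: [0.001, 0.783, 0.622, -0.002]
force: [-4.6, -10.9, 1.3]
grip_width: -0.0
[619.084 -62.436  -0.234   0.368   0.645]
stand [-2.9  0.5]; funnel_rim [ 0.2 -0.4]; chute_left [0.6 1.1]; chute_right [ 0.7 -3.9]; valve_knob [-1.2  0.3]; valve_pivot [ 1.2 -0.9]; stand [ 1.  -5.1]; funnel_rim [-4.2 -0.4]; chute_left [-0.3  1.1]; chute_right [-1.4 -0.9]; valve_pivot [0.5 3.5]; 
stand [619.1 -62.4   0. ]
funnel_rim [619.1 -62.4 311. ]
chute_left [649.   62.9 113.9]
chute_right [ 590.5 -182.2  211. ]
valve_pivot [482.9 -29.9 212. ]
valve_knob [492.7  11.  267.9]
```

The handle is on its stop: 11 N reaction and a fitted angle of 0.645 rad. I'll back off to -y, lift clear and check everything.

```bash
python3 -m jog '[[[-2,-10,0],[0,0,0],1],[[-5,-22,0],[0,0,0],1],[[-8,-35,0],[0,0,0],1],[[-12,-55,0],[0,0,0],1],[[-15,-70,0],[0,0,0],1],[[-20,-75,35],[0,0,0],1],[[-20,-75,75],[0,0,0],1],[[-20,-75,110],[0,0,0],1]]'; python3 -m jog '[[[-10,-30,10],[0,0,0],1],[[-20,-60,10],[0,0,0],1],[[-20,-80,10],[0,0,0],1],[[-20,-80,10],[0,0,0],1],[[-20,-80,10],[0,0,0],1],[[-20,-80,10],[0,0,0],1],[[-20,-80,10],[0,0,0],1],[[-20,-80,10],[0,0,0],1]]'; python3 fit.py; python3 ang.py; python3 look.py 8 jar_open jar_capped brass_mass test_tube scoop | grep -E "tri|0\."; python3 - <<'E'
import cv2,numpy as np
a,b=[cv2.imread(f"pics/8{c}.png") for c in"ab"]
cv2.imwrite("pics/9.png",np.hstack([cv2.resize(a[90:350,190:450],(400,400)),cv2.resize(b[100:390,180:470],(400,400))]))
E
```

```text
time_s: 17.9
eef_pos: [464.6, -89.4, 345.5]
ee_rot: [0.0, 0.783, 0.622, 0.0]
force: [0.3, 0.0, 0.2]
grip_width: -0.002
time_s: 18.57
eef_pos: [445.2, -168.2, 353.5]
ee_rot: [0.0, 0.782, 0.623, 0.0]
force: [-0.1, 0.6, -1.4]
grip_width: -0.001
[617.695 -60.347  -0.228   0.349   0.641]
stand [-3.1  2.8]; funnel_rim [2.4 0.1]; chute_left [ 0.1 -0.2]; valve_knob [-0.6 -1. ]; valve_pivot [-1.1 -0.6]; stand [-0.2  0.4]; chute_left [-0.5  2.6]; chute_right [-0.  -0.5]; valve_knob [-1.4 -3.4]; valve_pivot [1.9 2.5]; 
stand [617.7 -60.3   0. ]
funnel_rim [617.7 -60.3 311. ]
chute_left [646.9  65.9 116.4]
chute_right [ 589.7 -181.3  208.7]
valve_pivot [481.3 -28.7 212. ]
valve_knob [490.8  12.  268.1]
t 19.2667 z [ 444.98993832 -169.03985908  353.38024315] F [-0.45912706  0.25058357  0.16796478]
scene chute angle 0.361 h0 160.6
knob px 0.55 [167.2, 337.4]
jar_open 0.75 [253.5 396.8] depth pt [662.1  72.7  61.7] bench [635.7 111.    0. ]
jar_open 0.72 [256.4 352.1] depth pt [600.2 -70.4  10.2] bench [607.7 -65.3   0. ]
   tri [644.3  21.4  -1.6]
jar_capped 0.9 [309.  283.9] depth pt [ 606.4 -236
[... 478 characters left out ...]
209.5] depth pt [369.6 220.2  27.2] bench [382.  244.2   0. ]
   tri [378.3 230.5   5.2]
scoop 0.56 [216.1 315. ] depth pt [402.   14.3  20.4] bench [387.6  25.   -0. ]
scoop 0.68 [284.9 274.9] depth pt [397.4   0.5  16.2] bench [405.2  10.1   0. ]
   tri [400.   10.1  13.6]Traceback (most recent call last):
  File "ang.py", line 11, in <module>
    d=p["z_map"];F=np.array([w(p,(a,b),d[a,b]) for a in range(90,260) for b in range(280,440) if d[a,b]>0 and p["color"][a,b].max()<60])-O
                   ~~~~~~~~~~~~~~~~~~~~~~~~~~~~~~~~~~~~~~~~~~~~~~~~~~~~~~~~~~~~~~~~~~~~~~~~~~~~~~~~~~~~~~~~~~~~~~~~~~~~~~~~~~~~~~~~~~~~~^~
ValueError: operands could not be broadcast together with shapes (0,) (3,)
```

View pics/9.png

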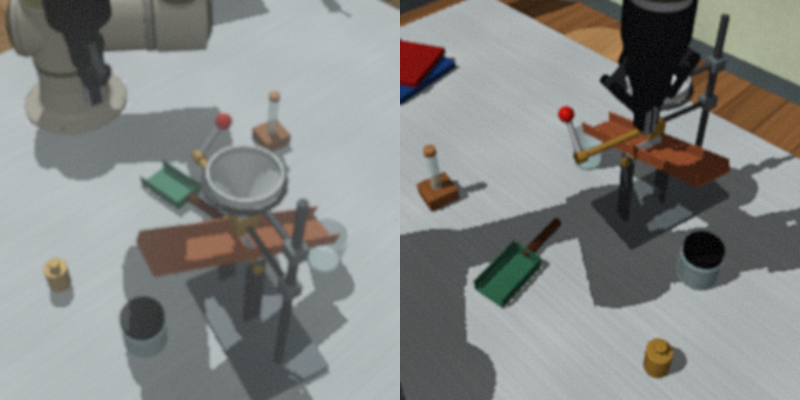

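The chute's left end is down over the open jar, and the red knob is over to the left at scene crop (223,120). All the loose objects are standing and the gripper is clear, so I'm handing in.

```bash
python3 -c "
from rig import ctrl
print(ctrl.finish_job())"
```

```text
the job is handed in; nothing more can be done
None
```

The dispenser is set for the open jar and handed in at about 20 s. I pushed the chute's left end down over the open jar to its stop. With the chute down, I pushed the valve handle from the right over the top to its left stop, then withdrew.

**Last checks:**
- **Chute:** it reads 0.35–0.36 rad (stop 0.35), with a 7 N reaction at the stop. It never read below its starting angle of about +0.04 rad, so it was never seen tipping towards the capped jar.
- **Valve:** it reads 0.64 rad (stop 0.65), with an 11 N reaction at the stop.
- **Loose objects:** the capped jar, brass mass, test tube and scoop are within measurement noise of where they started, and all are standing.

**Checks that disagreed:**
- **Fingertip height:** the fingertips were about 35 mm higher than the reported TCP implied. I found this when the chute did not move as expected, confirmed it by triangulation and allowed for it in the valve push.
- **Open jar:** the side view's last fix on it was a false one, landing on the stand. The scene camera put it within about 13 mm of before, with its view partly blocked by the lowered chute. In the last picture it is standing in place.
- **Final angle script:** my last run of it crashed on the side camera, so the side reading after withdrawing comes only from the model fit.

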